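Set up the sanding drum on the latching stand

TASK

Press the sprung tail of the green stand's bed down until the latch catches and holds the bed level by itself. Then stack every sanding-drum section on the bench onto the stand's spigot, flange face down, one fully home on another, and finish with the aluminium end cap fully home on top. Leave the jar, the cork block and the tuning-peg block where they are.

Things in the scene. Friction and masses are not known exactly. Their poses are not given: they have to be found in the camera images.
- bed (a joint): Tilt of the hinged bed, rad: 0.35 as found (tail sprung up, spigot leaning away from it), about 0 level and latched, -0.03 lower stop. Pressing the pad takes 2 to 4 N at first, some 10 N at the bolt. A brass bolt snaps over the tail's end at about -0.01: press to the stop, let go, it stays at 0; too early and it springs up. Hinge: under the seat's centre, 60 mm above the bench.
- tail_pad (a point): Centre of the top face of the orange pad (42 along the bed, 56 wide) on the sprung tail, 105 mm from the hinge. Pad top 68 mm above the bench when level, 103 when raised. Press it straight down. x points along the bed from tail to spigot, z up. A green post 91 mm high with the brass bolt stands beyond the tail's end; the bolt's nose is 39 mm from the pad's centre.
- seat (a point): Centre of the round aluminium seat (68 mm across) on the bed, at the foot of the brass centring spigot (26 across, 7 high, tapered top). Seat face 69 mm above the bench when level. z is the spigot's axis; x points away from the tail. The green stand, 270 by 100 mm, is fixed to the bench; its place and heading vary.
- section1_mid (a point): Sanding-drum section, five alike, 3 to 5 present. Pale wood flange 64 across, 8 thick at the bottom (its face); red-brown body 44 across from 8 to 24 high (grip here); tapered spigot 26 across, 7 high on top. 31 mm high, 0.12 kg. Recess under the flange, 29 across, 8 deep, fits over a spigot: each section adds 24 mm. Point: on the axis, 15.5 above the underside; z up. Starts upright on the bench.
- section2_mid (a point): Sanding-drum section, five alike, 3 to 5 present. Pale wood flange 64 across, 8 thick at the bottom (its face); red-brown body 44 across from 8 to 24 high (grip here); tapered spigot 26 across, 7 high on top. 31 mm high, 0.12 kg. Recess under the flange, 29 across, 8 deep, fits over a spigot: each section adds 24 mm. Point: on the axis, 15.5 above the underside; z up. Starts upright on the bench.
- section3_mid (a point): Sanding-drum section, five alike, 3 to 5 present. Pale wood flange 64 across, 8 thick at the bottom (its face); red-brown body 44 across from 8 to 24 high (grip here); tapered spigot 26 across, 7 high on top. 31 mm high, 0.12 kg. Recess under the flange, 29 across, 8 deep, fits over a spigot: each section adds 24 mm. Point: on the axis, 15.5 above the underside; z up. Starts upright on the bench.
- section4_mid (a point): Sanding-drum section, five alike, 3 to 5 present. Pale wood flange 64 across, 8 thick at the bottom (its face); red-brown body 44 across from 8 to 24 high (grip here); tapered spigot 26 across, 7 high on top. 31 mm high, 0.12 kg. Recess under the flange, 29 across, 8 deep, fits over a spigot: each section adds 24 mm. Point: on the axis, 15.5 above the underside; z up. Starts upright on the bench.
- section5_mid (a point): Sanding-drum section, five alike, 3 to 5 present. Pale wood flange 64 across, 8 thick at the bottom (its face); red-brown body 44 across from 8 to 24 high (grip here); tapered spigot 26 across, 7 high on top. 31 mm high, 0.12 kg. Recess under the flange, 29 across, 8 deep, fits over a spigot: each section adds 24 mm. Point: on the axis, 15.5 above the underside; z up. Starts upright on the bench.
- endcap_mid (a point): Aluminium end cap: flange 64 across, 8 thick at the bottom, with the same recess underneath (29 across, 8 deep); smooth round grip 36 across from 8 to 30 mm high; no spigot on top, small black disc there; 0.12 kg. Point: on the axis, 15 mm above the underside; z up. Starts upright on the bench.
- jar_mid (a point): Bystander: small amber glass jar with black lid, 48 mm across, 55 mm high; its centre. Leave alone.
- sandblock_mid (a point): Bystander: cork sanding block 70 by 45 by 30 mm; its centre, x along its length. Leave alone.
- peghead_mid (a point): Bystander: dark wood tuning-peg block 75 by 30 by 22 mm with a brass knob to 38 mm height; this point is the wood's centre, x along its length. Leave alone.
- section1: Sanding-drum section, same thing as point section1_mid; origin at the centre of its underside.
- section2: Sanding-drum section, same thing as point section2_mid; origin at the centre of its underside.
- section3: Sanding-drum section, same thing as point section3_mid; origin at the centre of its underside.
- section4: Sanding-drum section, same thing as point section4_mid; origin at the centre of its underside.
- section5: Sanding-drum section, same thing as point section5_mid; origin at the centre of its underside.
- endcap: End cap, same thing as point endcap_mid; origin at the centre of its underside.

How it is judged (in metres and radians):
On the way, in this order (a step that is already met when the one before it is completed fails the run):
1. the bed is level and held by its latch, with the robot not touching it (value of joint bed between -0.025 and 0.03 rad and contact force between each of the arm, the fingers and bed below 0.3 N), for 0.4 s.
2. with the bed still latched, every section is seated in the stack on the spigot (value of joint bed below 0.03 rad and horizontal distance between each of section1_mid, section2_mid, section3_mid, section4_mid, section5_mid and seat below 0.01 m and angle between each of section1_mid, section2_mid, section3_mid, section4_mid, section5_mid's own z axis and vertical below 0.06 rad and (z of section1_mid in the frame of seat between 0.0125 and 0.0185 m or z of section1_mid in the frame of seat between 0.0365 and 0.0425 m or z of section1_mid in the frame of seat between 0.0605 and 0.0665 m or z of section1_mid in the frame of seat between 0.0845 and 0.0905 m or z of section1_mid in the frame of seat between 0.1085 and 0.1145 m) and (z of section2_mid in the frame of seat between 0.0125 and 0.0185 m or z of section2_mid in the frame of seat between 0.0365 and 0.0425 m or z of section2_mid in the frame of seat between 0.0605 and 0.0665 m or z of section2_mid in the frame of seat between 0.0845 and 0.0905 m or z of section2_mid in the frame of seat between 0.1085 and 0.1145 m) and (z of section3_mid in the frame of seat between 0.0125 and 0.0185 m or z of section3_mid in the frame of seat between 0.0365 and 0.0425 m or z of section3_mid in the frame of seat between 0.0605 and 0.0665 m or z of section3_mid in the frame of seat between 0.0845 and 0.0905 m or z of section3_mid in the frame of seat between 0.1085 and 0.1145 m) and (z of section4_mid in the frame of seat between 0.0125 and 0.0185 m or z of section4_mid in the frame of seat between 0.0365 and 0.0425 m or z of section4_mid in the frame of seat between 0.0605 and 0.0665 m or z of section4_mid in the frame of seat between 0.0845 and 0.0905 m or z of section4_mid in the frame of seat between 0.1085 and 0.1145 m) and (z of section5_mid in the frame of seat between 0.0125 and 0.0185 m or z of section5_mid in the frame of seat between 0.0365 and 0.0425 m or z of section5_mid in the frame of seat between 0.0605 and 0.0665 m or z of section5_mid in the frame of seat between 0.0845 and 0.0905 m or z of section5_mid in the frame of seat between 0.1085 and 0.1145 m)), for 0.2 s.
3. the end cap is seated on top of the sections (value of joint bed below 0.03 rad and horizontal distance between endcap_mid and seat below 0.01 m and angle between endcap_mid's own z axis and vertical below 0.06 rad and (z of endcap_mid in the frame of seat between 0.084 and 0.09 m or z of endcap_mid in the frame of seat between 0.108 and 0.114 m or z of endcap_mid in the frame of seat between 0.132 and 0.138 m) and z of endcap_mid in the frame of section1_mid above 0.015 m and z of endcap_mid in the frame of section2_mid above 0.015 m and z of endcap_mid in the frame of section3_mid above 0.015 m and z of endcap_mid in the frame of section4_mid above 0.015 m and z of endcap_mid in the frame of section5_mid above 0.015 m), for 0.2 s.
At the end, for the whole second after the job is handed in: Bed latched (tilt under 0.03 rad). Every section present and the end cap in one stack on the spigot: each within 10 mm of the seat axis, upright within 0.06 rad, fully home (heights in steps of 24 mm) within 3 mm, cap on top, all released and at rest (all of step 3 and value of joint bed above -0.025 rad and horizontal distance between each of section1_mid, section2_mid, section3_mid, section4_mid, section5_mid and seat below 0.01 m and angle between each of section1_mid, section2_mid, section3_mid, section4_mid, section5_mid's own z axis and vertical below 0.06 rad and (z of section1_mid in the frame of seat between 0.0125 and 0.0185 m or z of section1_mid in the frame of seat between 0.0365 and 0.0425 m or z of section1_mid in the frame of seat between 0.0605 and 0.0665 m or z of section1_mid in the frame of seat between 0.0845 and 0.0905 m or z of section1_mid in the frame of seat between 0.1085 and 0.1145 m) and (z of section2_mid in the frame of seat between 0.0125 and 0.0185 m or z of section2_mid in the frame of seat between 0.0365 and 0.0425 m or z of section2_mid in the frame of seat between 0.0605 and 0.0665 m or z of section2_mid in the frame of seat between 0.0845 and 0.0905 m or z of section2_mid in the frame of seat between 0.1085 and 0.1145 m) and (z of section3_mid in the frame of seat between 0.0125 and 0.0185 m or z of section3_mid in the frame of seat between 0.0365 and 0.0425 m or z of section3_mid in the frame of seat between 0.0605 and 0.0665 m or z of section3_mid in the frame of seat between 0.0845 and 0.0905 m or z of section3_mid in the frame of seat between 0.1085 and 0.1145 m) and (z of section4_mid in the frame of seat between 0.0125 and 0.0185 m or z of section4_mid in the frame of seat between 0.0365 and 0.0425 m or z of section4_mid in the frame of seat between 0.0605 and 0.0665 m or z of section4_mid in the frame of seat between 0.0845 and 0.0905 m or z of section4_mid in the frame of seat between 0.1085 and 0.1145 m) and (z of section5_mid in the frame of seat between 0.0125 and 0.0185 m or z of section5_mid in the frame of seat between 0.0365 and 0.0425 m or z of section5_mid in the frame of seat between 0.0605 and 0.0665 m or z of section5_mid in the frame of seat between 0.0845 and 0.0905 m or z of section5_mid in the frame of seat between 0.1085 and 0.1145 m) and linear speed of each of section1, section2, section3, section4, section5, endcap below 0.02 m/s); the robot touches nothing.
It fails at once if the jar is shoved more than 6 cm or tipped over (distance of jar_mid from where it was at the start of the episode above 0.06 m or angle between jar_mid's own z axis and vertical above 0.7 rad).
It fails at once if the sandblock is shoved more than 6 cm or tipped over (distance of sandblock_mid from where it was at the start of the episode above 0.06 m or angle between sandblock_mid's own z axis and vertical above 0.7 rad).
It fails at once if the peghead is shoved more than 6 cm or tipped over (distance of peghead_mid from where it was at the start of the episode above 0.06 m or angle between peghead_mid's own z axis and vertical above 0.7 rad).
Of section1, section2, section3, section4, section5 only 3 to 5 are there at a start; the rules pass over those that are not, and their reading is None.
At some moment in a run one of section1, section2, section3, section4, section5, endcap may be knocked a few centimetres aside while the robot is not near it.
Once in a run the grip may slacken for a moment while it holds something.
It also fails if it takes over 210 s, if anything falls off the work surface, if the arm or the gripper's body presses on something with over 40 N, if the wrist force passes 120 N, or if a joint passes its speed limit or range.

ROBOT

A 7-joint arm with a two-finger parallel gripper is mounted at the origin on the work surface. World frame = base frame: x ahead of the robot, y to its left, z up, the work surface at z = 0. Lengths are in mm, angles in rad, forces in N, time in s.
With the tool pointing down it reaches from about 425 to 1025 mm from the base axis. Payload 9.4 kg.
Tool frame: the origin (TCP) lies at the very end of the fingers, on their centre line; the grasp point (between the pads) lies 19 mm behind it; z points along the fingers, x is the direction in which the jaws open and shut, and the axes are right-handed (so a half turn about z gives the same grasp; the last joint's range is limited). The gripper opens to 85 mm and grips with 20 to 120 N. Pads are 22 mm wide; open, the fingers measure 114 mm over their backs; the gripper's body (76 mm by 85 mm) begins 54 mm behind the grasp point. The pads swing forward as they close: fully open they stand 13 mm farther back than shut.
Start: joints at [-1.285, 0.599, -0.003, 1.599, 0.002, 0.943, -0.08], TCP at [257.302, 677.805, 231.275] pointing down, gripper open.
Joint ranges: [-2.57, 2.57], [-0.35, 1.97], [-1.29, 1.29], [0.11, 2.56], [-1.05, 4.19], [0.11, 1.86], [-2.63, 2.63]. Speed limits (rad/s): [2.22, 2.22, 3.01, 3.01, 3.14, 3.14, 3.14].

INTERFACE

Orientations are given as [roll, pitch, yaw] about the fixed x, y, z axes, in that order (R = Rz(yaw) Ry(pitch) Rx(roll)).
In Python, from plant import ctrl gives the robot as it stands. The module is installed in compiled form; this text tells all that it offers.
- The arm moves only by the shell command python3 -m creep 'ROWS' [OPENING] [FORCE]. ROWS is JSON, a list of rows, each a list of 4 numbers: the shift along the world's x, y, z in mm, then the turn about the world's z in rad. A call has 1 to 8 rows; each row shifts and turns the commanded pose from where the row before left it; what a row does not reach is not made up. A row lasts 1/10 s, in which the tool goes at most 50 mm and 8.59 degrees, less where a joint would pass 70% of its speed; a pose out of reach is approached as far as the arm can. A call with a gripper value outside its range is refused whole. OPENING is the opening, from -1 (shut) to 1 (fully open), so that 0 is half open, set as the call begins (- or left out, the last holds). The fingers move at their own pace and stop on an object; FORCE is the grip in N (left out, the last holds). Time passes only in rows, so rows that do not move let the fingers close. It gives the time, the measured TCP pose, the force and the opening at its end, in the units of the state.
- ctrl.state(): the state, without advancing time (a new reading comes with each control period).
- ctrl.get_image(name): name is "side" or "top" or "wrist"; returns (picture, depth): 384x512x3 uint8, red, green, blue; 384x512 float32, mm along the optical axis (not along the pixel's ray), 0 where there is no reading.
- ctrl.camera_params(name): a dict with "intrinsics" (3x3 intrinsics, pixels), "dist_coeffs" ([k1, k2, p1, p2, k3] as OpenCV has them; the pictures are not rectified), "rvec" (rotation vector, rad) and "tvec" (3), from world to camera coordinates, as OpenCV has them; the wrist camera has in their place "hand_eye" (4x4, takes a point from camera to tool coordinates, whose origin is the TCP and whose axes are the tool frame's). Camera axes: x right, y down, z forward; pixel columns grow to the right and rows downward; lengths in mm; the calibration is good to about 2 mm. A picture is of the moment at which its call begins: read the wrist's pose just before it. camera_params takes no time and is no camera call.
- ctrl.hand_in(): hands the job in, once; it reports no verdict.
Trained networks look in the newest picture that a camera, given by its name, has taken for a name from the list of things; names that differ only in an ending like _2 or _b are one class to them, and where a whole thing is asked for, a point or a joint stands for the part that bears it (a point fixed in the world has none). Each returns a list of dicts, best first, with "p" (0 to 1); they miss things now and then, are a little off and sometimes report something else, mostly with a low value. They report only what shows in the picture. A call takes as long as a camera call.
- ctrl.silhouettes(camera, name): "region" (384x512 bool, what is visible of it) and "rect" ([left, top, width, height] in pixels, round what is visible of it).
The state is a dict: "clock": time; "joint_positions": joint angles; "joint_vel": joint speeds; "tau": joint torques, N m; "ee_pos": TCP position; "eef_rot": TCP orientation; "wrist_force": force on the tool from outside, world axes, zero at the start; "wrist_torque": the same for the moment, N m; "gripper_width": finger opening in mm.
Only numpy, scipy, OpenCV 4.12 (cv2) and the standard library are available. Lean on these libraries where they do the work, as an engineer would, in place of code of your own. Each camera call takes 0.05 s, during which the arm holds its last target. There are 200 camera calls.

## Working session

There is one attempt and no reset: what is moved stays moved. The work goes in short steps, Python scripts to look and compute and a shell command to move; the robot and the scene stay as the last step left them, time stands still between calls to the robot, and variables do not carry over. Pictures are saved under pics/ and viewed, about 12 in all and at most 16, crops included, and the job is handed in when it is done.

```bash
mkdir -p pics; cat > h.py <<'E'
from plant import ctrl
import numpy as np, cv2
from scipy.spatial.transform import Rotation as R
def T(cam,st=None):
    p=ctrl.camera_params(cam)
    if 'hand_eye' in p:
        st=st or ctrl.state(); M=np.eye(4); M[:3,:3]=R.from_euler('xyz',st['eef_rot']).as_matrix(); M[:3,3]=st['ee_pos']
        return p,M@np.array(p['hand_eye'])
    M=np.eye(4); M[:3,:3]=cv2.Rodrigues(np.array(p['rvec'],float))[0]; M[:3,3]=np.ravel(p['tvec'])
    return p,np.linalg.inv(M)
def cloud(cam):
    p,M=T(cam); im,d=ctrl.get_image(cam)
    h,w=d.shape; u,v=np.meshgrid(np.arange(w),np.arange(h))
    xy=cv2.undistortPoints(np.stack([u,v],-1).reshape(-1,1,2).astype(np.float64),np.array(p['intrinsics'],float),np.array(p['dist_coeffs'],float)).reshape(h,w,2)
    P=np.dstack([xy[...,0]*d,xy[...,1]*d,d])@M[:3,:3].T+M[:3,3]
    P[d<=0]=np.nan
    return im,d,P
def save(im,n): cv2.imwrite('pics/'+n+'.png',im[...,::-1])
def sil(cam,name,P,pmin=.2):
    out=[]
    for r in ctrl.silhouettes(cam,name):
        if r['p']<pmin: continue
        q=P[r['region']]; q=q[np.isfinite(q[:,0])]
        out.append((r['p'],r['rect'],len(q),np.round(np.median(q,0),1) if len(q) else None,r['region']))
    return out
E
python3 - <<'E'
from h import *
s=ctrl.state(); print(s)
for c in ('side','top'):
    im,d,P=cloud(c); save(im,c+'0')
    print(c,np.round(T(c)[1],2).tolist())
    for n in ('bed','tail_pad','seat','section1','endcap','jar_mid','sandblock_mid','peghead_mid'):
        for o in sil(c,n,P): print(n,round(o[0],2),o[1],o[2],o[3])
E
```

```text
{'clock': 0.0, 'joint_positions': array([-1.28469406,  0.60015768, -0.00254217,  1.60015261,  0.00178248,
        0.94290888, -0.07979167]), 'joint_vel': array([-0.00039153, -0.00146284,  0.00012398,  0.00057367,  0.00110256,
        0.00077042, -0.00141157]), 'tau': array([-1.63796074e-03, -7.76455593e+01,  1.56459041e+00, -2.58008999e+01,
        1.23258331e-02,  8.99568811e-03,  2.83029186e-05]), 'ee_pos': array([257.13843286, 677.34334913, 230.38534328]), 'eef_rot': array([3.14145815e+00, 1.61867855e-03, 1.20804963e+00]), 'wrist_force': array([ 0.17744934,  0.84396944, -0.61887398]), 'wrist_torque': array([ 0.02024685, -0.03077669,  0.02780056]), 'gripper_width': 85.74071872948598}
side [[0.85, -0.33, 0.41, 83.67], [-0.53, -0.5, 0.69, -737.75], [-0.02, -0.8, -0.6, 698.03], [0.0, 0.0, 0.0, 1.0]]
bed 0.81 [247.2, 176.8, 62.2, 27.1] 944 [555.  -57.5  89.4]
bed 0.59 [159.6, 164.0, 26.4, 21.0] 318 [408.3 243.4  14. ]
bed 0.54 [199.0, 156.1, 19.2, 13.0] 259 [518.  237.9  13.5]
tail_pad 0.72 [194.9, 131.7, 26.2, 26.7] 322 [563.7 331.9  26.7]
tail_pad 0.59 [243.8, 181.5, 63.7, 22.4] 956 
[... 950 characters left out ...]
4, 33.8, 57.0] 1325 [562.  -45.5  86.3]
seat 0.56 [249.3, 138.5, 35.9, 64.2] 1311 [563.  -45.9  85.9]
section1 0.91 [154.2, 217.1, 20.2, 24.6] 305 [414.2 254.2  21.4]
section1 0.88 [116.5, 214.7, 17.2, 20.8] 304 [423.4 375.8  18.4]
section1 0.83 [360.1, 161.1, 18.4, 21.0] 296 [ 566.4 -355.    21.4]
section1 0.77 [159.0, 181.2, 21.1, 16.7] 305 [521.1 249.1  21.8]
endcap 0.78 [324.2, 181.4, 21.7, 19.4] 290 [ 512.  -244.6    9.4]
jar_mid 0.63 [159.2, 138.8, 22.4, 22.4] 234 [641.3 235.2  53.9]
jar_mid 0.32 [248.8, 140.8, 36.5, 59.3] 1362 [562.8 -45.7  86.1]
sandblock_mid 0.83 [129.0, 161.3, 22.2, 26.4] 392 [569.4 342.3  29.7]
peghead_mid 0.69 [319.8, 216.2, 31.7, 23.3] 257 [ 412.2 -252.3   22.4]
```

View pics/top0.png

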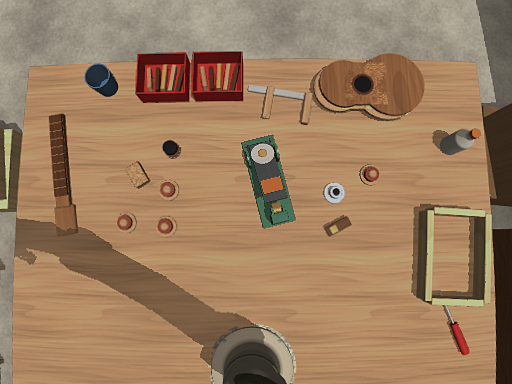

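View pics/side0.png

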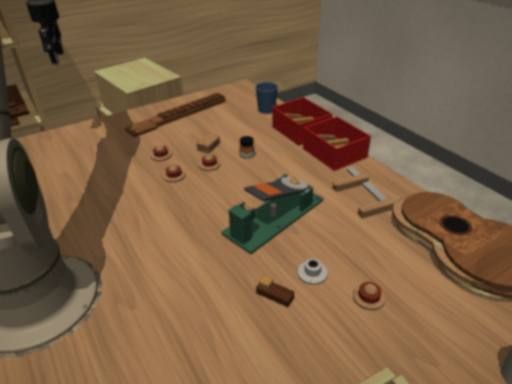

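The top view shows four sections, at (168,189), (125,222), (166,226) and (370,174). The cap is at (335,192), and the bed has its orange pad at (272,185) and seat at (262,153). The tail points toward the robot. The bystanders are the jar (170,149), the cork block (137,174) and the peg block (338,226).

```bash
cat >> h.py <<'E'
def disc(P,c,r=45,z=(4,14)):
    m=np.isfinite(P[...,0])&(np.hypot(P[...,0]-c[0],P[...,1]-c[1])<r)&(P[...,2]>z[0])&(P[...,2]<z[1])
    q=P[m][:,:2].astype(np.float32)
    if len(q)<10: return None
    (x,y),rad=cv2.minEnclosingCircle(q); return round(x,1),round(y,1),round(rad,1),len(q)
E
python3 - <<'E'
from h import *
for c in ('top','side'):
    im,d,P=cloud(c); print(c)
    I=im.astype(int)
    o=(I[...,0]>150)&(I[...,1]<120)&(I[...,2]<70)&(P[...,2]>60)&(np.abs(P[...,1]+50)<120)
    q=P[o]; print('orange',len(q),q.mean(0).round(1),cv2.minAreaRect(q[:,:2].astype(np.float32)))
    g=(I[...,1]>I[...,0]+15)&(I[...,1]>I[...,2]+8)&(P[...,2]>5)&(np.abs(P[...,1]+50)<150)
    q=P[g];print('green',len(q),q[:,2].max(),cv2.minAreaRect(q[:,:2].astype(np.float32)))
    for n,cc in dict(a=(519,243),b=(420,372),c=(411,248),d=(562,-360),cap=(508,-250)).items():
        print(n,disc(P,cc),disc(P,cc,z=(16,40)), 'bench',round(float(np.nanmedian(P[np.hypot(P[...,0]-cc[0],P[...,1]-cc[1]-55)<12][:,2])),1))
E
```

```text
top
orange 334 [591.  -38.   97.7] ((696.9564208984375, 1.2555313110351562), (489.63348388671875, 73.05816650390625), 15.430469512939453)
green 1298 114.84534393846059 ((550.731201171875, -49.33104705810547), (268.78582763671875, 98.44735717773438), 13.911243438720703)
a (525.2, 247.5, 40.4, 166) (523.8, 253.4, 22.3, 163) bench 0.8
b (420.7, 371.8, 43.7, 172) (424.8, 382.1, 21.6, 154) bench 0.7
c (412.4, 249.9, 38.3, 177) (413.6, 257.6, 21.5, 165) bench 0.2
d (560.5, -361.9, 40.3, 158) (567.3, -360.7, 21.8, 159) bench 0.1
cap (507.6, -249.5, 40.6, 219) (512.9, -247.9, 17.5, 113) bench -0.3
side
orange 138 [529.  -55.2 102.7] ((544.4580078125, -49.254974365234375), (160.30731201171875, 53.64609909057617), 19.62312889099121)
green 2573 104.99376454479136 ((546.8814086914062, -52.457611083984375), (263.5591125488281, 101.42113494873047), 14.246309280395508)
a (522.9, 246.8, 32.9, 129) (522.0, 248.8, 24.1, 127) bench 0.9
b (419.8, 375.5, 33.1, 114) (420.9, 378.4, 23.2, 115) bench 0.1
c (416.6, 250.0, 40.3, 141) (413.0, 255.0, 24.0, 149) bench 1.1
d (565.6, -366.4, 35.7, 324) (567.8, -361.8, 23.6, 355) bench 0.3
cap (511.3, -250.2, 32.7, 336) (511.9, -251.7, 17.7, 230) bench 0.2
```

```bash
python3 -m creep '[[30,-35,5,-0.12],[30,-35,5,-0.12],[30,-35,5,-0.12],[30,-35,5,-0.12],[30,-35,5,-0.12],[30,-35,5,-0.12],[30,-35,5,-0.12],[30,-35,5,-0.12]]'
python3 -m creep '[[0,-45,5,0],[0,-45,5,0],[0,-45,5,0],[0,-45,5,0],[0,-45,5,0],[0,-45,5,0],[0,-45,5,0],[0,-45,5,0]]'
python3 -m creep '[[0,-45,0,0],[0,-45,0,0],[0,0,0,0],[0,0,0,0]]'
python3 - <<'E'
from h import *
im,d,P=cloud('wrist'); save(im,'w1'); print(T('wrist')[0]['hand_eye'])
for n in ('tail_pad','seat','bed'):
    for o in sil('wrist',n,P): print(n,round(o[0],2),o[1],o[2],o[3])
E
```

```text
clock: 1.8
ee_pos: [498.3, 396.3, 271.8]
eef_rot: [-3.141, -0.0, 0.243]
wrist_force: [0.1, -0.1, -0.6]
gripper_width: 85.5
clock: 2.6
ee_pos: [497.1, 36.0, 311.8]
eef_rot: [-3.141, -0.001, 0.248]
wrist_force: [1.3, -0.6, -0.2]
gripper_width: 85.4
clock: 3.0
ee_pos: [497.2, -53.1, 311.5]
eef_rot: [-3.142, -0.001, 0.245]
wrist_force: [-0.2, 1.5, -0.5]
gripper_width: 85.2
[[ 9.99999976e-01 -1.15482568e-04 -1.88198905e-04  6.66660874e-01]
 [ 1.63852829e-04  9.59442783e-01  2.81903385e-01 -7.17866054e+01]
 [ 1.48011154e-04 -2.81903409e-01  9.59442779e-01 -1.42950477e+02]
 [ 0.00000000e+00  0.00000000e+00  0.00000000e+00  1.00000000e+00]]
tail_pad 0.94 [243.1, 149.9, 128.6, 54.8] 5853 [558.1 -45.7  88.5]
seat 0.96 [243.2, 146.9, 126.3, 56.1] 5833 [558.  -45.7  88.7]
bed 0.92 [242.8, 146.4, 124.3, 58.9] 5855 [558.7 -45.7  88.4]
```

View pics/w1.png

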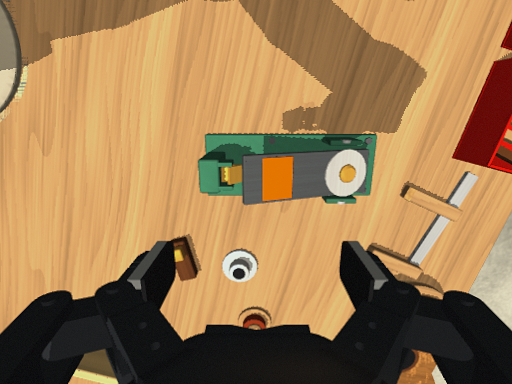

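The wrist view shows the bed almost square to the tool. The pad is at (278,179), the seat and spigot at (347,173), and the bolt at (226,175).

```bash
python3 - <<'E'
from h import *
im,d,P=cloud('wrist'); I=im.astype(int)
roi=np.zeros(d.shape,bool); roi[125:215,190:385]=1
o=roi&(I[...,0]>180)&(I[...,1]<140)&(I[...,2]<60)&(np.arange(512)[None]<310)
def pr(n,m):
    q=P[m];q=q[np.isfinite(q[:,0])]; r=cv2.minAreaRect(q[:,:2].astype(np.float32)); print(n,len(q),q.mean(0).round(1),np.round(r[0],1),np.round(r[1],1),round(r[2],1))
pr('orange',o)
g=roi&(I[...,1]>I[...,0]+15)&(I[...,1]>I[...,2]+8); pr('green',g)
w=roi&(I.min(-1)>170)&(np.arange(512)[None]>315); pr('seat',w)
s=roi&(I[...,0]>150)&(I[...,2]<110)&(np.arange(512)[None]>325)&(P[...,2]>50); pr('spig',s)
b=roi&(I[...,0]>150)&(I[...,2]<110)&(np.arange(512)[None]<245)&(P[...,2]>50); pr('bolt',b)
q=P[roi&np.isfinite(P[...,0])]; gb=g&(P[...,2]<14); pr('base',gb)
for n,cc in dict(cap=(511,-251)).items(): print(n,disc(P,cc),disc(P,cc,z=(16,40)))
E
```

```text
orange 1280 [523.8 -56.2 104. ] [502.4 -62.2] [87.5 55.1] 13.9
green 4751 [521.1 -37.1  32.4] [551.1 -50.2] [267.5  99.6] 14.0
seat 1163 [620.1 -32.5  69.7] [623.7 -33.3] [64.5 67.6] 50.2
spig 215 [621.7 -32.9  75.5] [629.6 -48.8] [24.4 59.3] 21.2
bolt 312 [466.4 -72.   77.9] [454.1 -79.2] [57.9 25.6] 27.8
base 3144 [533.2 -27.3  12.3] [551.1 -50.2] [267.5  99.6] 14.0
cap (514.7, -249.4, 32.3, 518) (514.4, -249.4, 18.3, 362)
```

```bash
python3 -m creep '[[3,-1,-25,0],[3,-1,-25,0],[3,-1,-25,0],[3,-1,-25,0],[3,-1,-25,0],[3,-1,-25,0],[3,0,-20,0],[2,0,-20,0]]' -1 40
python3 -m creep '[[0,0,0,0],[0,0,-5,0],[0,0,-5,0],[0,0,-5,0],[0,0,-5,0],[0,0,0,0]]'
python3 -m creep '[[0,0,-5,0],[0,0,-5,0],[0,0,-5,0],[0,0,-4,0],[0,0,-4,0],[0,0,0,0]]'
```

```text
clock: 4.05
ee_pos: [520.7, -57.1, 120.2]
eef_rot: [-3.141, 0.0, 0.25]
wrist_force: [0.5, -0.1, 0.5]
gripper_width: 0.1
clock: 4.65
ee_pos: [520.3, -58.2, 101.1]
eef_rot: [3.142, -0.0, 0.248]
wrist_force: [0.2, 0.6, 2.0]
gripper_width: 0.3
clock: 5.25
ee_pos: [519.7, -58.3, 77.7]
eef_rot: [-3.141, 0.001, 0.248]
wrist_force: [-1.2, -0.1, 2.9]
gripper_width: 0.1
```

```bash
python3 -m creep '[[0,0,-3,0],[0,0,-3,0],[0,0,-3,0],[0,0,-3,0],[0,0,0,0]]'
python3 -m creep '[[0,0,-2,0],[0,0,-2,0],[0,0,0,0],[0,0,0,0]]'
```

```text
clock: 5.75
ee_pos: [519.4, -58.4, 65.9]
eef_rot: [-3.141, 0.002, 0.248]
wrist_force: [-4.4, -1.5, 5.8]
gripper_width: -0.2
clock: 6.15
ee_pos: [519.6, -58.4, 64.0]
eef_rot: [-3.141, -0.0, 0.247]
wrist_force: [-9.8, 0.0, 33.6]
gripper_width: 0.0
```

At the stop (33 N). Release it slowly, then look from above the seat.

```bash
python3 -m creep '[[0,0,3,0],[0,0,4,0],[0,0,15,0],[0,0,25,0],[0,0,40,0],[0,0,40,0],[0,0,40,0],[0,0,40,0]]' 1 40
python3 -m creep '[[30,0,30,0],[30,0,10,0],[30,0,0,0],[0,-10,0,0],[0,0,0,0],[0,0,0,0]]' 
cat > seat.py <<'E'
from h import *
import sys
im,d,P=cloud('wrist'); save(im,sys.argv[1]); I=im.astype(int)
near=np.hypot(P[...,0]-570,P[...,1]+46)<130
def pr(n,m):
    q=P[m&near];q=q[np.isfinite(q[:,0])]
    if len(q)<8: return print(n,len(q))
    r=cv2.minAreaRect(q[:,:2].astype(np.float32)); print(n,len(q),q.mean(0).round(1),np.round(r[0],1),np.round(r[1],1),round(r[2],1))
hg=np.hypot(P[...,0]-620.7,P[...,1]+34)
pr('orange',(I[...,0]>180)&(I[...,1]<140)&(I[...,2]<60)&(np.hypot(P[...,0]-519,P[...,1]+59)<32))
pr('seat',(I.min(-1)>170)&(P[...,2]>55)&(hg<45))
pr('spig',(I[...,0]>150)&(I[...,2]<110)&(P[...,2]>70)&(hg<18))
pr('greenbase',(I[...,1]>I[...,0]+15)&(I[...,1]>I[...,2]+8)&(P[...,2]<50))
E
python3 seat.py w2
```

```text
clock: 6.95
ee_pos: [520.6, -58.0, 271.0]
eef_rot: [3.141, -0.001, 0.248]
wrist_force: [0.6, -0.6, -0.5]
gripper_width: 85.3
clock: 7.55
ee_pos: [609.5, -68.5, 308.9]
eef_rot: [-3.141, 0.001, 0.247]
wrist_force: [0.8, -0.7, 0.2]
gripper_width: 85.2
orange 20 [522.6 -54.4  68.2] [517.4 -58. ] [52.2 35. ] 30.1
seat 1311 [615.4 -38.3  69.4] [618.9 -34.8] [66. 68.] 57.3
spig 237 [618.6 -33.9  81.2] [619.1 -34.4] [22.5 26.1] 8.8
greenbase 2927 [566.2 -30.8  13.2] [563.6 -47.3] [242.2  98.1] 14.1
```

View pics/w2.png

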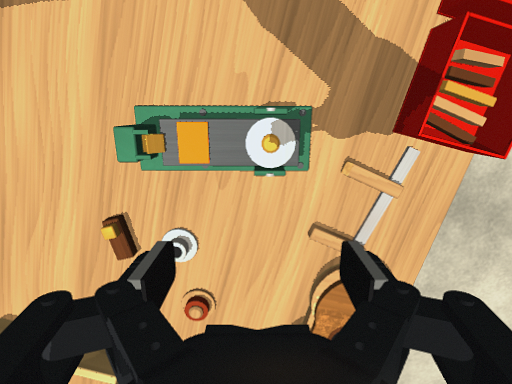

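The pad reads z = 68 with the bolt over the tail, so the bed is latched. The seat is near (619,-34.6). Next is the right-hand section.

```bash
cat > obj.py <<'E'
from h import *
import sys
x,y=float(sys.argv[1]),float(sys.argv[2])
st=ctrl.state(); im,d,P=cloud('wrist'); 
if len(sys.argv)>3: save(im,sys.argv[3])
n='endcap' if 'cap' in sys.argv else 'section1'
for o in sil('wrist',n,P): print(n,round(o[0],2),o[1],o[3])
f,b=disc(P,(x,y),50),disc(P,(x,y),50,z=(17,40)); print('flange',f,'body',b)
if f: print('TCP to go',np.round(np.array(f[:2])-st['ee_pos'][:2],1),'now',st['ee_pos'].round(1),st['eef_rot'].round(3))
E
python3 -m creep '[[-7,-41,0,0],[-7,-41,0,0],[-7,-41,0,0],[-7,-41,0,0],[-6,-41,0,0],[-6,-41,0,0],[-6,-41,0,0],[-6,-41,0,0]]'
python3 -m creep '[[0,0,0,0],[0,0,0,0],[0,0,0,0]]'; python3 obj.py 567 -362
```

```text
clock: 8.4
ee_pos: [557.6, -397.1, 309.4]
eef_rot: [-3.141, -0.0, 0.248]
wrist_force: [0.7, -1.0, -0.9]
gripper_width: 85.5
clock: 8.7
ee_pos: [558.6, -394.6, 309.2]
eef_rot: [-3.14, -0.0, 0.249]
wrist_force: [0.3, 0.3, -1.3]
gripper_width: 85.3
section1 0.72 [250.9, 123.5, 38.9, 35.9] [ 568.4 -360.2   22. ]
flange (569.4, -362.1, 31.9, 621) body (569.3, -362.1, 21.8, 654)
TCP to go [10.8 32.5] now [ 558.6 -394.6  309.2] [-3.14  -0.     0.249]
```

```bash
python3 -m creep '[[4,11,-30,0],[4,11,-45,0],[3,10.5,-45,0],[0,0,-45,0],[0,0,-45,0],[0,0,-40,0],[0,0,-20,0],[0,0,0,0]]' 1 60
python3 -m creep '[[0,0,-10,0],[0,0,-10,0],[0,0,-8,0],[0,0,-3,0],[0,0,0,0],[0,0,0,0]]'
```

```text
clock: 9.6
ee_pos: [568.3, -361.2, 36.2]
eef_rot: [-3.138, 0.003, 0.25]
wrist_force: [-0.5, 0.3, 0.0]
gripper_width: 85.2
clock: 10.2
ee_pos: [569.4, -363.9, 8.6]
eef_rot: [3.141, -0.0, 0.248]
wrist_force: [-0.1, 0.3, -0.4]
gripper_width: 85.6
```

```bash
python3 -m creep '[[0,1,-1,0],[0,0,0,0],[0,0,0,0],[0,0,0,0],[0,0,0,0],[0,0,0,0]]' -1 60
python3 -m creep '[[0,0,5,0],[0,0,15,0],[0,0,30,0],[0,0,0,0]]'
```

```text
clock: 10.8
ee_pos: [569.5, -362.7, 7.9]
eef_rot: [3.141, -0.001, 0.248]
wrist_force: [-0.8, 1.4, 4.6]
gripper_width: 41.5
clock: 11.2
ee_pos: [570.9, -364.3, 61.6]
eef_rot: [3.137, -0.004, 0.248]
wrist_force: [0.9, -0.7, -1.3]
gripper_width: 42.0
```

```bash
python3 -m creep '[[0,0,40,0],[6,41,40,0],[6,41,10,0],[6,41,0,0],[6,41,0,0],[6,41,0,0],[6,41,0,0],[6,41,0,0]]'
python3 -m creep '[[6,41,0,0],[0,0,-20,0],[0,0,-20,0],[0,0,0,0],[0,0,0,0],[0,0,0,0]]'
```

```text
clock: 12.0
ee_pos: [610.5, -79.4, 142.4]
eef_rot: [3.142, -0.0, 0.248]
wrist_force: [1.2, 0.5, -1.9]
gripper_width: 41.4
clock: 12.6
ee_pos: [617.0, -40.7, 103.0]
eef_rot: [3.141, -0.001, 0.247]
wrist_force: [0.2, -0.1, -1.6]
gripper_width: 41.6
```

```bash
python3 -m creep '[[2,5.5,-8,0],[0,0,0,0],[0,0,0,0]]'
python3 - <<'E'
from h import *
s=[ctrl.state()['ee_pos']]
im,d,P=cloud('wrist'); save(im,'w3'); print(ctrl.state()['ee_pos'].round(1))
print(disc(P,(619,-35),60,z=(75,110)))
E
```

```text
clock: 12.9
ee_pos: [618.5, -34.3, 94.0]
eef_rot: [-3.141, 0.0, 0.248]
wrist_force: [-0.0, 0.6, -1.9]
gripper_width: 42.0
[618.5 -34.6  94. ]
(618.2, -30.1, 34.5, 4324)
```

View pics/w3.png

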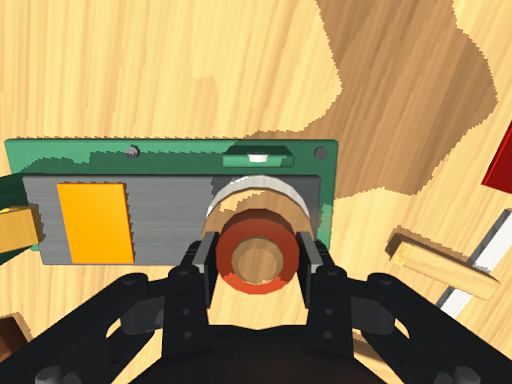

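The section is held upright and centred above the seat. Lowering it.

```bash
python3 -m creep '[[0,-0.5,-5,0],[0,0,-4,0],[0,0,-3,0],[0,0,-2,0],[0,0,0,0]]'
python3 -m creep '[[0,0,-2,0],[0,0,-2,0],[0,0,0,0],[0,0,0,0]]'
```

```text
clock: 13.45
ee_pos: [618.3, -35.1, 79.6]
eef_rot: [-3.141, 0.001, 0.248]
wrist_force: [-0.4, -0.5, -1.5]
gripper_width: 41.8
clock: 13.85
ee_pos: [618.7, -35.1, 76.8]
eef_rot: [-3.141, -0.001, 0.248]
wrist_force: [-1.9, 0.2, 7.5]
gripper_width: 41.5
```

```bash
python3 -m creep '[[0,0,0.5,0],[0,0,0,0],[0,0,0,0],[0,0,10,0],[0,0,30,0],[0,0,45,0],[-5,-17,45,0],[-5,-17,45,0]]' 1 60
python3 -m creep '[[0,0,45,0],[0,0,13,0],[0,0,0,0],[0,0,0,0]]'
cat > stack.py <<'E'
from h import *
import sys
n=int(sys.argv[1]); h=69+24*n   # n placed
im,d,P=cloud('wrist')
if len(sys.argv)>2: save(im,sys.argv[2])
m=(np.hypot(P[...,0]-619,P[...,1]+35)<15)&(P[...,2]>60)
print('top z med/max',np.nanmedian(P[m][:,2]).round(1),np.nanpercentile(P[m][:,2],95).round(1),'expect spigot top',h+7)
print('flange',disc(P,(619,-35),45,z=(h-19,h-11)),'body',disc(P,(619,-35),45,z=(h-4,h+3)),'spigot',disc(P,(619,-35),45,z=(h+4,h+12)),'bodyz',np.nanmedian(P[(np.abs(np.hypot(P[...,0]-619,P[...,1]+35)-17.5)<2.5)&(P[...,2]>60)][:,2]).round(1))
for c,r in (('bed pad',(519,-59)),): print(c,np.nanmedian(P[np.hypot(P[...,0]-r[0],P[...,1]-r[1])<12][:,2]).round(1))
E
python3 stack.py 1
```

```text
clock: 14.65
ee_pos: [608.2, -69.1, 253.8]
eef_rot: [3.141, 0.0, 0.249]
wrist_force: [1.4, 0.0, 0.2]
gripper_width: 85.7
clock: 15.05
ee_pos: [608.0, -68.5, 308.8]
eef_rot: [-3.141, 0.001, 0.249]
wrist_force: [-1.0, -0.1, -0.3]
gripper_width: 85.3
top z med/max 402.3 408.6 expect spigot top 100
flange (619.4, -34.5, 31.8, 863) body (619.7, -34.4, 21.9, 600) spigot (619.7, -34.2, 12.7, 311) bodyz 391.2
bed pad 68.8
```

```bash
sed -i 's/&(P\[...,2\]>60)/\&(P[...,2]>60)\&(P[...,2]<240)/g' stack.py
python3 -m creep '[[-12,36,0,0],[-12,36,0,0],[-12,36,0,0],[-12,36,0,0],[-12,36,0,0],[-12,36,0,0],[-12,36,0,0],[-11,32,0,0]]'
python3 -m creep '[[0,0,0,0],[0,0,0,0],[0,0,0,0]]'; python3 obj.py 523 249 w4
```

```text
clock: 15.9
ee_pos: [511.9, 216.7, 307.7]
eef_rot: [3.141, 0.003, 0.249]
wrist_force: [0.4, 0.4, -0.2]
gripper_width: 85.4
clock: 16.2
ee_pos: [513.5, 213.7, 308.6]
eef_rot: [3.14, 0.001, 0.247]
wrist_force: [0.1, -0.6, 0.2]
gripper_width: 85.3
section1 0.95 [249.7, 115.8, 40.4, 39.6] [524.4 253.7  16.9]
section1 0.69 [183.9, 93.2, 40.9, 45.6] [417.9 259.1  22.7]
section1 0.63 [202.4, 3.9, 46.3, 52.7] [428.9 378.2  18.9]
section1 0.6 [265.8, 314.0, 36.1, 14.9] [609.6 -13.2  77.7]
flange (525.4, 251.8, 31.9, 643) body (525.4, 251.9, 21.8, 665)
TCP to go [11.9 38.1] now [513.5 213.7 308.6] [3.14e+00 1.00e-03 2.47e-01]
```

View pics/w4.png

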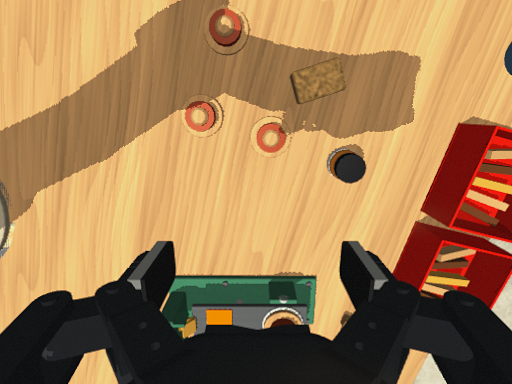

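```bash
python3 -m creep '[[4,13,-30,0],[4,13,-45,0],[4,12,-45,0],[0,0,-45,0],[0,0,-45,0],[0,0,-40,0],[0,0,-20,0],[0,0,0,0]]' 1 60
python3 -m creep '[[0,0,-10,0],[0,0,-10,0],[0,0,-7,0],[0,0,-3,0],[0,0,0,0],[0,0,0,0]]'
```

```text
clock: 17.1
ee_pos: [524.6, 250.9, 36.7]
eef_rot: [3.14, 0.005, 0.246]
wrist_force: [-1.0, -0.2, 0.5]
gripper_width: 85.7
clock: 17.7
ee_pos: [525.7, 253.0, 9.8]
eef_rot: [-3.142, -0.0, 0.248]
wrist_force: [0.1, -0.3, -0.6]
gripper_width: 85.3
```

```bash
python3 -m creep '[[0,-1,-1,0],[0,0,0,0],[0,0,0,0],[0,0,0,0],[0,0,0,0],[0,0,0,0]]' -1 60
python3 -m creep '[[0,0,5,0],[0,0,15,0],[0,0,40,0],[0,0,40,0],[0,0,30,0],[0,0,0,0]]'
```

```text
clock: 18.3
ee_pos: [525.5, 251.9, 9.1]
eef_rot: [-3.141, -0.0, 0.248]
wrist_force: [-1.1, -0.4, 7.9]
gripper_width: 42.1
clock: 18.9
ee_pos: [527.4, 252.6, 143.3]
eef_rot: [-3.14, -0.007, 0.248]
wrist_force: [0.5, 0.6, -1.4]
gripper_width: 41.5
```

```bash
python3 -m creep '[[6,-18,5,0],[12,-36,0,0],[12,-36,0,0],[12,-36,0,0],[12,-36,0,0],[12,-36,0,0],[12,-36,0,0],[12,-36,0,0]]'
python3 -m creep '[[4,-16,0,0],[0,0,-10,0],[0,0,-10,0],[0,0,0,0],[0,0,0,0],[0,0,0,0]]'
```

```text
clock: 19.7
ee_pos: [615.3, -19.5, 143.2]
eef_rot: [-3.141, 0.001, 0.248]
wrist_force: [-0.1, 0.0, -1.5]
gripper_width: 41.6
clock: 20.3
ee_pos: [619.5, -32.8, 123.5]
eef_rot: [-3.141, 0.0, 0.25]
wrist_force: [-0.1, 1.0, -1.1]
gripper_width: 41.4
```

```bash
python3 -m creep '[[0,-1.5,-6,0],[0,0,-6,0],[0,0,-4,0],[0,0,-3,0],[0,0,0,0]]'
python3 -m creep '[[0,0,-2,0],[0,0,-1,0],[0,0,0,0],[0,0,0,0]]'
```

```text
clock: 20.8
ee_pos: [619.2, -35.6, 103.9]
eef_rot: [-3.141, 0.001, 0.248]
wrist_force: [-0.5, -0.6, -1.1]
gripper_width: 41.9
clock: 21.2
ee_pos: [619.6, -35.7, 102.1]
eef_rot: [3.142, -0.001, 0.248]
wrist_force: [-1.3, 0.3, 5.7]
gripper_width: 41.4
```

```bash
python3 -m creep '[[0,0,0.5,0],[0,0,0,0],[0,0,0,0],[0,0,10,0],[0,0,30,0],[0,0,45,0],[-5,-17,45,0],[-6,-17,45,0]]' 1 60
python3 -m creep '[[0,0,31,0],[0,0,0,0],[0,0,0,0]]'; python3 stack.py 2
```

```text
clock: 22.0
ee_pos: [608.2, -69.6, 279.3]
eef_rot: [3.141, -0.0, 0.249]
wrist_force: [1.1, -0.1, 0.0]
gripper_width: 85.2
clock: 22.3
ee_pos: [608.5, -69.5, 309.1]
eef_rot: [3.142, -0.002, 0.248]
wrist_force: [-0.5, 0.2, -0.4]
gripper_width: 85.4
top z med/max 123.1 125.4 expect spigot top 124
flange (620.6, -35.4, 31.8, 965) body (620.7, -35.2, 22.0, 682) spigot (620.4, -35.0, 12.8, 353) bodyz 117.4
bed pad 68.8
```

```bash
python3 -m creep '[[-25,36,0,0],[-25,36,0,0],[-25,36,0,0],[-25,36,0,0],[-25,36,0,0],[-25,36,0,0],[-25,36,0,0],[-25,36,0,0]]'
python3 -m creep '[[-2,2,0,0],[0,0,0,0],[0,0,0,0]]'; python3 obj.py 416 255
```

```text
clock: 23.15
ee_pos: [406.5, 219.5, 306.9]
eef_rot: [3.141, 0.002, 0.248]
wrist_force: [1.2, 0.6, 0.1]
gripper_width: 85.8
clock: 23.45
ee_pos: [406.7, 219.5, 307.4]
eef_rot: [3.14, 0.001, 0.247]
wrist_force: [0.0, -0.2, -0.5]
gripper_width: 85.5
section1 0.82 [246.9, 115.9, 41.9, 41.9] [414.3 259.1  10.7]
section1 0.78 [275.3, 30.3, 40.8, 48.6] [424.1 378.3  22.2]
section1 0.65 [326.7, 330.5, 14.5, 5.2] [593.8 -17.2  76.4]
flange (415.4, 256.7, 31.8, 651) body (415.4, 257.1, 21.8, 662)
TCP to go [ 8.7 37.2] now [406.7 219.5 307.4] [3.14e+00 1.00e-03 2.47e-01]
```

```bash
python3 -m creep '[[3,12,-30,0],[3,13,-45,0],[3,12,-45,0],[0,0,-45,0],[0,0,-45,0],[0,0,-40,0],[0,0,-20,0],[0,0,0,0]]' 1 60
python3 -m creep '[[0,0,-10,0],[0,0,-10,0],[0,0,-7,0],[0,0,-1,0],[0,0,0,0],[0,0,0,0]]'
```

```text
clock: 24.35
ee_pos: [415.2, 255.4, 35.3]
eef_rot: [3.139, 0.004, 0.246]
wrist_force: [0.2, 0.4, 1.0]
gripper_width: 85.4
clock: 24.95
ee_pos: [415.6, 257.6, 10.4]
eef_rot: [-3.141, -0.001, 0.248]
wrist_force: [0.1, -0.2, 0.4]
gripper_width: 85.5
```

```bash
python3 -m creep '[[0,-0.5,-1,0],[0,0,0,0],[0,0,0,0],[0,0,0,0],[0,0,0,0],[0,0,0,0]]' -1 60
python3 -m creep '[[0,0,5,0],[0,0,15,0],[0,0,40,0],[0,0,40,0],[0,0,40,0],[0,0,10,0],[0,0,0,0]]'
```

```text
clock: 25.55
ee_pos: [415.5, 256.9, 9.6]
eef_rot: [-3.141, -0.0, 0.248]
wrist_force: [-1.3, -0.8, 9.8]
gripper_width: 41.5
clock: 26.25
ee_pos: [415.9, 257.5, 160.5]
eef_rot: [-3.14, -0.003, 0.249]
wrist_force: [-0.1, -0.4, -2.8]
gripper_width: 41.8
```

```bash
python3 -m creep '[[12,-18,5,0],[25,-36,0,0],[25,-36,0,0],[25,-36,0,0],[25,-36,0,0],[25,-36,0,0],[25,-36,0,0],[25,-36,0,0]]'
python3 -m creep '[[18,-22,0,0],[0,0,-8,0],[0,0,-8,0],[0,0,0,0],[0,0,0,0],[0,0,0,0]]'
```

```text
clock: 27.05
ee_pos: [602.4, -14.7, 161.6]
eef_rot: [-3.141, 0.003, 0.248]
wrist_force: [1.2, 0.3, -0.9]
gripper_width: 41.5
clock: 27.65
ee_pos: [620.2, -34.0, 147.9]
eef_rot: [-3.141, 0.0, 0.249]
wrist_force: [-0.8, 0.5, -0.7]
gripper_width: 41.2
```

```bash
python3 -m creep '[[0,-1,-6,0],[0,0,-6,0],[0,0,-4,0],[0,0,-3,0],[0,0,0,0]]'
python3 -m creep '[[0,0,-2,0],[0,0,-1,0],[0,0,0,0],[0,0,0,0]]'
```

```text
clock: 28.15
ee_pos: [620.2, -36.1, 128.5]
eef_rot: [-3.141, 0.001, 0.248]
wrist_force: [-0.4, 0.3, -1.2]
gripper_width: 41.7
clock: 28.55
ee_pos: [620.7, -36.2, 126.6]
eef_rot: [3.141, -0.001, 0.248]
wrist_force: [-1.4, 0.3, 5.7]
gripper_width: 41.4
```

```bash
python3 -m creep '[[0,0,0.5,0],[0,0,0,0],[0,0,0,0],[0,0,10,0],[0,0,30,0],[0,0,45,0],[-5,-17,45,0],[-6,-17,45,0]]' 1 60
python3 -m creep '[[0,0,6,0],[0,0,0,0],[0,0,0,0]]'; python3 stack.py 3
```

```text
clock: 29.35
ee_pos: [609.3, -70.1, 303.9]
eef_rot: [3.141, -0.0, 0.249]
wrist_force: [0.4, 0.1, -0.5]
gripper_width: 85.6
clock: 29.65
ee_pos: [609.1, -69.3, 306.8]
eef_rot: [-3.141, 0.001, 0.249]
wrist_force: [-0.1, 0.0, -0.4]
gripper_width: 85.4
top z med/max 147.1 149.4 expect spigot top 148
flange (621.5, -35.7, 31.9, 1105) body (621.7, -35.5, 21.8, 792) spigot (621.6, -35.6, 12.6, 412) bodyz 141.3
bed pad 68.8
```

```bash
python3 -m creep '[[-20,41,0,0],[-20,41,0,0],[-20,41,0,0],[-20,41,0,0],[-20,41,0,0],[-20,41,0,0],[-20,41,0,0],[-20,41,0,0]]'
python3 -m creep '[[-20,41,0,0],[-15,45,0,0],[0,0,0,0],[0,0,0,0],[0,0,0,0]]'; python3 obj.py 423 378
```

```text
clock: 30.5
ee_pos: [447.6, 259.7, 306.0]
eef_rot: [3.14, 0.003, 0.249]
wrist_force: [0.9, -0.3, -0.6]
gripper_width: 84.8
clock: 31.0
ee_pos: [414.5, 342.8, 306.5]
eef_rot: [3.14, 0.002, 0.247]
wrist_force: [0.8, 0.5, -0.3]
gripper_width: 85.4
section1 0.81 [249.2, 116.7, 42.9, 39.8] [425.3 382.3  19.9]
flange (426.3, 380.7, 31.9, 647) body (426.2, 380.8, 21.9, 675)
TCP to go [11.8 37.9] now [414.5 342.8 306.5] [3.14e+00 2.00e-03 2.47e-01]
```

```bash
python3 -m creep '[[4,13,-30,0],[4,13,-45,0],[4,12,-45,0],[0,0,-45,0],[0,0,-45,0],[0,0,-40,0],[0,0,-20,0],[0,0,0,0]]' 1 60
python3 -m creep '[[0,0,-10,0],[0,0,-10,0],[0,0,-6,0],[0,0,-1,0],[0,0,0,0],[0,0,0,0]]'
```

```text
clock: 31.9
ee_pos: [426.0, 379.6, 34.8]
eef_rot: [3.139, 0.004, 0.246]
wrist_force: [-0.9, -0.1, 0.2]
gripper_width: 85.4
clock: 32.5
ee_pos: [426.7, 382.1, 10.9]
eef_rot: [-3.141, -0.001, 0.248]
wrist_force: [-0.2, 1.4, -0.4]
gripper_width: 85.2
```

```bash
python3 -m creep '[[0,-1,-1.5,0],[0,0,0,0],[0,0,0,0],[0,0,0,0],[0,0,0,0],[0,0,0,0]]' -1 60
python3 -m creep '[[0,0,5,0],[0,0,15,0],[0,0,40,0],[0,0,40,0],[0,0,40,0],[0,0,30,0],[0,0,0,0]]'
```

```text
clock: 33.1
ee_pos: [426.5, 380.9, 9.6]
eef_rot: [-3.141, -0.0, 0.248]
wrist_force: [-1.7, -1.1, 7.0]
gripper_width: 41.5
clock: 33.8
ee_pos: [428.0, 382.1, 184.1]
eef_rot: [-3.137, -0.006, 0.248]
wrist_force: [-0.3, -0.1, -1.3]
gripper_width: 41.6
```

```bash
python3 -m creep '[[10,-20,0,0],[19,-42,0,0],[20,-42,0,0],[19,-42,0,0],[20,-42,0,0],[19,-42,0,0],[20,-42,0,0],[19,-42,0,0]]'
python3 -m creep '[[20,-42,0,0],[19,-42,0,0],[9,-19,0,0],[0,0,-6,0],[0,0,-6,0],[0,0,0,0],[0,0,0,0],[0,0,0,0]]'
```

```text
clock: 34.6
ee_pos: [572.6, 65.0, 178.8]
eef_rot: [-3.142, 0.001, 0.248]
wrist_force: [1.2, -0.0, -2.0]
gripper_width: 41.7
clock: 35.4
ee_pos: [620.3, -34.8, 167.1]
eef_rot: [-3.141, -0.0, 0.25]
wrist_force: [-0.2, 0.2, -1.6]
gripper_width: 41.3
```

```bash
python3 -m creep '[[0.5,-1,-4,0],[0,0,-5,0],[0,0,-3,0],[0,0,-2,0],[0,0,0,0]]'
python3 -m creep '[[0,0,-2,0],[0,0,-1,0],[0,0,0,0],[0,0,0,0]]'
```

```text
clock: 35.9
ee_pos: [620.8, -37.1, 152.5]
eef_rot: [-3.142, 0.001, 0.248]
wrist_force: [0.6, -0.2, -2.7]
gripper_width: 41.5
clock: 36.3
ee_pos: [621.2, -37.2, 150.5]
eef_rot: [3.141, -0.001, 0.248]
wrist_force: [-1.5, 0.6, 5.5]
gripper_width: 41.7
```

```bash
python3 -m creep '[[0,0,0.5,0],[0,0,0,0],[0,0,0,0],[0,0,10,0],[0,0,30,0],[0,0,40,0],[-5,-17,40,0],[-6,-17,35,0]]' 1 60
python3 -m creep '[[0,0,0,0],[0,0,0,0],[0,0,0,0]]'; python3 stack.py 4 w5
```

```text
clock: 37.1
ee_pos: [610.1, -71.0, 308.2]
eef_rot: [3.141, -0.001, 0.249]
wrist_force: [1.0, -0.4, -0.1]
gripper_width: 85.2
clock: 37.4
ee_pos: [609.6, -70.4, 304.9]
eef_rot: [-3.141, 0.001, 0.249]
wrist_force: [-0.9, 0.0, 0.3]
gripper_width: 85.5
top z med/max 171.0 173.2 expect spigot top 172
flange (622.1, -36.6, 31.9, 1277) body (622.1, -36.5, 21.9, 936) spigot (622.0, -36.5, 12.8, 488) bodyz 165.3
bed pad 68.9
```

View pics/w5.png

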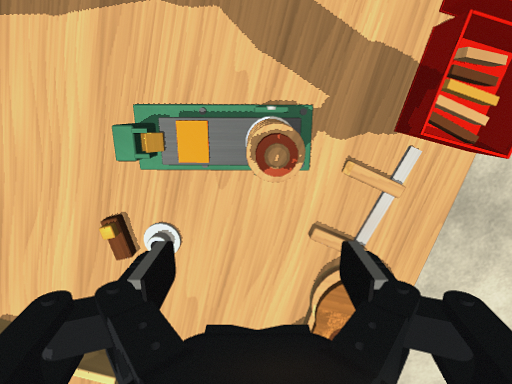

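All four are stacked and home, and the latch still holds. The cap now shows at (162,237), not (181,244) as before, so it was nudged. Re-measuring it.

```bash
python3 -m creep '[[-16,-28,0,0],[-16,-28,0,0],[-16,-28,0,0],[-16,-28,0,0],[-16,-28,0,0],[-16,-28,0,0],[-16,-28,0,0],[-11,-22,0,0]]'
python3 -m creep '[[0,0,0,0],[0,0,0,0],[0,0,0,0]]'; python3 obj.py 491 -252 w6 cap
python3 - <<'E'
from h import *
im,d,P=cloud('top')
for o in sil('top','section1',P,.3): print(round(o[0],2),o[1],o[3])
im,d,P=cloud('side')
for o in sil('side','section1',P,.3): print(round(o[0],2),o[1],o[3])
E
```

```text
clock: 38.25
ee_pos: [485.6, -290.1, 304.4]
eef_rot: [-3.14, 0.002, 0.248]
wrist_force: [0.7, -0.2, 0.1]
gripper_width: 85.6
clock: 38.55
ee_pos: [487.6, -287.7, 304.8]
eef_rot: [-3.14, 0.001, 0.25]
wrist_force: [-1.0, 0.4, 0.3]
gripper_width: 85.4
endcap 0.64 [290.6, 0.0, 159.7, 21.9] [552.6 -74.8  65.6]
endcap 0.6 [240.4, 111.6, 44.1, 45.0] [ 483.9 -245.3    9. ]
flange (484.7, -246.9, 31.8, 878) body (484.8, -246.7, 17.9, 466)
TCP to go [-2.9 40.8] now [ 487.6 -287.7  304.8] [-3.14e+00  1.00e-03  2.50e-01]
0.96 [250.6, 133.3, 25.4, 25.5] [618.3 -35.1 151.9]
0.55 [253.1, 155.2, 21.0, 4.8] [593.6 -27.8 101. ]
0.55 [257.6, 156.9, 8.1, 4.0] [592.  -26.2 123.6]
0.44 [249.1, 143.1, 38.0, 66.5] [534.6 -54.   66.1]
0.67 [280.0, 162.6, 24.6, 13.1] [601.  -52.2 125.7]
0.61 [283.6, 145.3, 19.1, 20.5] [602.7 -48.5 152.1]
0.57 [283.3, 169.1, 25.2, 14.0] [602.4 -54.3 101.1]
0.53 [281.0, 177.8, 26.5, 10.1] [600.6 -52.5  77.1]
```

View pics/w6.png

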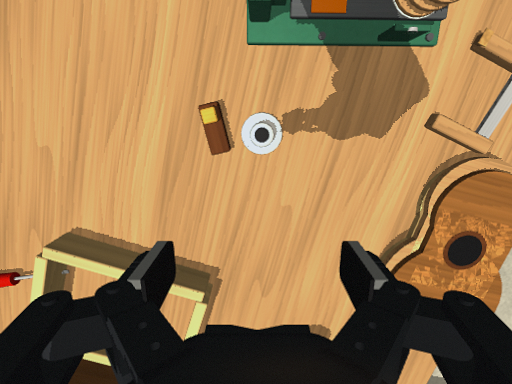

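The peg block's edge is at column 230, too close to the cap's left side for jaws at this heading. I'll turn the jaws a quarter turn.

```bash
python3 -m creep '[[0,5,-20,-0.143],[0,5,-20,-0.143],[0,5,-20,-0.143],[0,5,-20,-0.143],[0,5,-20,-0.143],[-1,5,-20,-0.143],[-1,5,-20,-0.143],[-1,5.5,-20,-0.143]]' 1 60
python3 -m creep '[[0,0,-20,-0.143],[0,0,-20,-0.143],[0,0,-20,-0.141],[0,0,-20,0],[0,0,-10,0],[0,0,0,0],[0,0,0,0]]'
```

```text
clock: 39.65
ee_pos: [484.3, -248.3, 144.9]
eef_rot: [3.142, -0.001, -0.901]
wrist_force: [0.2, 0.7, -0.6]
gripper_width: 85.5
clock: 40.35
ee_pos: [484.2, -248.8, 55.9]
eef_rot: [-3.141, -0.0, -1.323]
wrist_force: [-1.0, -0.2, 0.2]
gripper_width: 85.4
```

```bash
python3 -m creep '[[0.5,1.8,-20,0],[0,0,-14,0],[0,0,-7,0],[0,0,-2,0],[0,0,0,0],[0,0,0,0]]'
python3 -m creep '[[0,0,0,0],[0,0,0,0],[0,0,0,0],[0,0,0,0],[0,0,0,0],[0,0,0,0]]' -1 60
```

```text
clock: 40.95
ee_pos: [484.8, -247.0, 13.2]
eef_rot: [-3.141, -0.001, -1.323]
wrist_force: [-0.4, 0.6, 0.6]
gripper_width: 85.4
clock: 41.55
ee_pos: [484.6, -246.7, 13.0]
eef_rot: [-3.141, 0.0, -1.323]
wrist_force: [-0.9, 0.3, 8.1]
gripper_width: 33.8
```

```bash
python3 -m creep '[[0,0,5,0],[0,0,15,0],[0,0,35,0],[0,0,45,0],[0,0,45,0],[0,0,35,0],[0,0,20,0],[0,0,0,0]]'
python3 -m creep '[[10,15,0,0],[20,32,0,0],[20,32,0,0],[20,32,0,0],[20,32,0,0],[20,32,0,0],[20,32,0,0],[0,0,0,0]]'
```

```text
clock: 42.35
ee_pos: [485.5, -247.3, 215.3]
eef_rot: [-3.138, -0.002, -1.323]
wrist_force: [-0.4, 0.1, -0.9]
gripper_width: 33.4
clock: 43.15
ee_pos: [616.5, -33.5, 210.4]
eef_rot: [3.141, 0.002, -1.315]
wrist_force: [1.0, -0.4, -0.8]
gripper_width: 33.7
```

```bash
python3 -m creep '[[6.5,2,-8,0],[0,0,0,0],[0,0,0,0]]'
python3 - <<'E'
from h import *
im,d,P=cloud('wrist'); save(im,'w7'); print(ctrl.state()['ee_pos'].round(1))
E
```

```text
clock: 43.45
ee_pos: [620.3, -39.0, 203.8]
eef_rot: [3.14, -0.0, -1.325]
wrist_force: [-0.9, -0.1, -1.6]
gripper_width: 34.2
[620.4 -39.1 204.2]
```

View pics/w7.png

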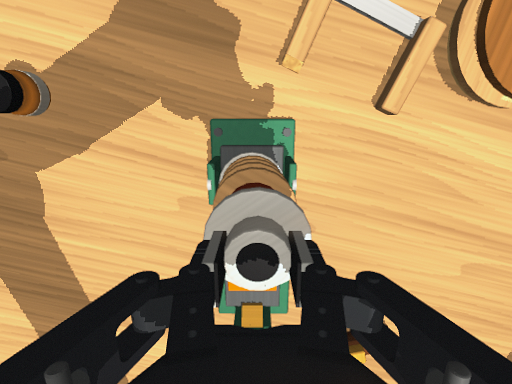

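The cap is held upright over the stack. Correct the last 2 mm and lower it.

```bash
python3 -m creep '[[1,2,-6,0],[0,0,-6,0],[0,0,-4,0],[0,0,-4,0],[0,0,-3,0],[0,0,0,0],[0,0,0,0]]'
python3 -m creep '[[0,0,-1,0],[0,0,-1.5,0],[0,0,-1,0],[0,0,0,0],[0,0,0,0]]'
```

```text
clock: 44.2
ee_pos: [622.0, -35.8, 181.5]
eef_rot: [3.141, -0.0, -1.323]
wrist_force: [-0.3, -0.2, 0.0]
gripper_width: 33.7
clock: 44.7
ee_pos: [622.1, -35.8, 178.1]
eef_rot: [-3.141, -0.0, -1.323]
wrist_force: [0.3, -0.1, 0.5]
gripper_width: 33.6
```

```bash
python3 -m creep '[[0,0,-1,0],[0,0,-0.5,0],[0,0,0,0],[0,0,0,0]]'
```

```text
clock: 45.1
ee_pos: [622.5, -35.8, 177.9]
eef_rot: [-3.14, 0.0, -1.323]
wrist_force: [-2.3, 1.6, 11.8]
gripper_width: 33.6
```

Solid contact at the expected height. Release, back off and check.

```bash
python3 -m creep '[[0,0,1,0],[0,0,0,0],[0,0,0,0],[0,0,10,0],[0,0,30,0],[0,0,40,0],[-10,0,40,0],[-30,0,25,0]]' 1 60
python3 -m creep '[[-10,10,0,0],[0,0,0,0],[0,0,0,0],[0,0,0,0]]'
python3 - <<'E'
from h import *
im,d,P=cloud('wrist'); save(im,'w8'); c=(621,-36)
print('flange',disc(P,c,45,z=(170,176)),'grip top',disc(P,c,30,z=(191,200)))
m=np.hypot(P[...,0]-c[0],P[...,1]-c[1])<14; m&=(P[...,2]>100)&(P[...,2]<230)
print('top z',np.nanmedian(P[m][:,2]),'expect 195; pad',np.nanmedian(P[np.hypot(P[...,0]-519,P[...,1]+59)<12][:,2]))
m=np.isfinite(P[...,0])&(np.abs(np.hypot(P[...,0]-c[0],P[...,1]-c[1])-26)<4)&(P[...,2]>160)&(P[...,2]<180); q=P[m]
a=np.linalg.lstsq(np.c_[q[:,:2]-c,np.ones(len(q))],q[:,2],rcond=None)[0]; print('flange plane tilt/z',a.round(3))
im2,_,_=cloud('side'); save(cv2.resize(im2[110:270,190:380],None,fx=3,fy=3),'s2'); save(im2,'s2f')
E
```

```text
clock: 45.9
ee_pos: [584.1, -36.2, 325.5]
eef_rot: [-3.138, -0.002, -1.323]
wrist_force: [-0.5, 0.4, 1.2]
gripper_width: 85.7
clock: 46.3
ee_pos: [572.4, -25.6, 321.7]
eef_rot: [3.14, -0.0, -1.323]
wrist_force: [-0.4, -1.1, 0.8]
gripper_width: 85.1
flange (622.1, -36.2, 31.8, 1902) grip top (622.2, -36.3, 18.0, 1086)
top z 195.6980877094041 expect 195; pad 68.8073847103914
flange plane tilt/z [-3.00000e-03 -0.00000e+00  1.73352e+02]
```

View pics/s2.png

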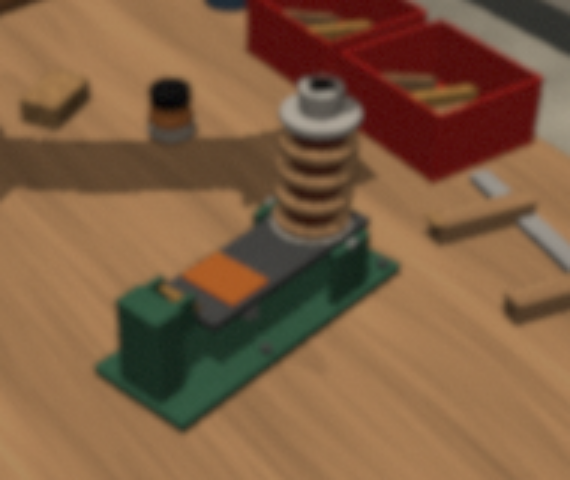

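The side crop shows the bed level under the brass bolt, with four sections and the cap on top in one straight stack. The jar and cork block are where they were. Handing in.

```bash
python3 -c "
from plant import ctrl
print(ctrl.hand_in())"
```

```text
the job is handed in; nothing more can be done
None
```

The job is done and handed in at about 46 s of robot time. The bed is latched level, all four sections on the bench are stacked on the spigot, and the end cap is on top.

**Latch:** I pressed the pad to the stop with about 33 N and let go, and the bolt held. The pad top read 68 to 69 mm (68 mm is level) in every check from then on.

**Stack:** Each section stopped at its expected height, with firm contact. The cap's top read 195.7 mm against 195 expected. Its flange tilt was about 0.003 rad. The camera put the cap about 3 mm in x and 2 mm in y from the seat centre, against the 10 mm allowed. Some of that may be camera error, because the reading drifted by about 1 mm per layer.

**Disturbance:** The cap was knocked about 30 mm towards the peg block during the run. I measured it again and turned the jaws a quarter turn so the fingers cleared the block.

**Other objects:** The jar and cork block are in place in the last side view. The peg block was outside that crop, so I did not check it after lifting the cap. It was in place just before, and nothing suggested contact. No check failed.

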